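# Shake wax nuggets evenly over the melting tray

### The job

Pick up the hand shaker by its black grip and shake all six wax nuggets out of its mouth into the melting tray, shared evenly: three in each of the tray's two bays, one more or less being fine. Do not touch the nuggets with the gripper or shift the bottle, beaker and jar, and at the end set the empty shaker down flat on the bench and let go of it.

Things in the scene. Friction and masses are not known exactly. Their poses are not given: they have to be found in the camera images.
- shaker: hand shaker: open-topped steel channel, 200 mm long (x), 44 wide (38 inside), walls 42 high, 3 thick; closed at +x, open at -x (mouth), where the last 26 mm of floor rise 20 degrees. A bridge at mid-length (34 mm long, top 47 mm up) carries an upright black grip, 24 x 24 mm, 47 to 107 mm up. 0.2 to 0.33 kg. Origin: centre of underside, z up. Six nuggets lie in it in single file
- shaker_grip (a point): centre of the black grip, 77 mm above the shaker's underside, over its middle; take it from above, either way across (24 mm)
- shaker_mouth (a point): middle of the lip's top edge at the open end: 100 mm from the grip axis towards local -x, 11 mm above the underside
- tray: melting tray on a beige warming plate, fixed: plate 190 x 300 x 20 mm, on it an aluminium tray 170 (x) by 280 (y) mm outside, walls 4 mm, rim 54 mm and inner floor 24 mm above the bench; a 4 mm rib along x at y = 0, top 44 mm above the bench, parts it into two equal bays. Origin: centre of the underside on the bench
- bay_left (a point): middle of the floor of the bay on the tray's local +y side (bay inside 162 x 134 mm)
- bay_right (a point): middle of the floor of the bay on the tray's local -y side (162 x 134 mm)
- nugget0: one of six alike faceted cream lumps of hard wax, 26 mm across flats (28 over corners), 11 g; origin at its centre; starts in the shaker, nugget0 at the back wall to nugget5 nearest the mouth. Facets lie 45 degrees apart, so it rolls only on slopes over about 23 degrees
- nugget1: one of six alike faceted cream lumps of hard wax, 26 mm across flats (28 over corners), 11 g; origin at its centre; starts in the shaker, nugget0 at the back wall to nugget5 nearest the mouth. Facets lie 45 degrees apart, so it rolls only on slopes over about 23 degrees
- nugget2: one of six alike faceted cream lumps of hard wax, 26 mm across flats (28 over corners), 11 g; origin at its centre; starts in the shaker, nugget0 at the back wall to nugget5 nearest the mouth. Facets lie 45 degrees apart, so it rolls only on slopes over about 23 degrees
- nugget3: one of six alike faceted cream lumps of hard wax, 26 mm across flats (28 over corners), 11 g; origin at its centre; starts in the shaker, nugget0 at the back wall to nugget5 nearest the mouth. Facets lie 45 degrees apart, so it rolls only on slopes over about 23 degrees
- nugget4: one of six alike faceted cream lumps of hard wax, 26 mm across flats (28 over corners), 11 g; origin at its centre; starts in the shaker, nugget0 at the back wall to nugget5 nearest the mouth. Facets lie 45 degrees apart, so it rolls only on slopes over about 23 degrees
- nugget5: one of six alike faceted cream lumps of hard wax, 26 mm across flats (28 over corners), 11 g; origin at its centre; starts in the shaker, nugget0 at the back wall to nugget5 nearest the mouth. Facets lie 45 degrees apart, so it rolls only on slopes over about 23 degrees
- bottle: bystander: white plastic bottle with a black cap, 60 mm across, 110 mm tall; origin at its foot
- beaker: bystander: glass beaker, 76 mm across, 95 mm tall; origin at its foot
- jar: bystander: low white jar with a lid, 66 mm across, 75 mm tall; origin at its foot
Mind the look-alikes: they are no part of the job. Several things look just like the shaker: the one meant starts farthest from the robot's base.

How it is judged:
By the outcome, as a careful person would: the job done as asked, in the order asked, and still so for the second after the job is handed in, with the robot touching nothing.
It also fails if it takes over 61 s, if anything falls off the work surface, if the arm or the gripper's body presses on something with over 40 N, if the wrist force passes 120 N, or if a joint passes its speed limit or range.

### The arm

A 6-joint arm with a two-finger parallel gripper is mounted at the origin on the work surface. World frame = base frame: x ahead of the robot, y to its left, z up, the work surface at z = 0. Lengths are in m, angles in rad, forces in N, time in s.
With the tool pointing down it reaches from about 0.425 to 0.95 m from the base axis. Payload 3.5 kg.
Tool frame: the origin (TCP) lies midway between the tips of the shut fingers; the grasp point (between the pads) lies bot.hold_point_z behind it (bot.hold_point_z is the distance from the TCP to the grasp point, in m); z points along the fingers, y is the line along which they close (so a half turn about z gives the same grasp; the last joint's range is limited). The gripper opens to 85 mm and grips with 20 to 120 N. Pads are 22 mm wide; open, the fingers measure 114 mm over their backs; the gripper's body (76 mm by 85 mm) begins 54 mm behind the grasp point. The pads swing forward as they close: fully open they stand 13 mm farther back than shut.
Start: joints at [-1.469, 0.286, 1.577, -0, 1.279, -0.15], TCP at [0.168, -0.654, 0.204] pointing down, gripper open.
Joint ranges: [-2.77, 2.77], [-0.9, 2.22], [0.21, 2.48], [-1.53, 4.67], [0.24, 2.81], [-2.84, 2.84]. Speed limits (rad/s): [2.79, 2.79, 3.14, 3.14, 3.14, 3.14].

### API

Orientations are given as a rotation vector (axis times angle).
In Python, from workcell import bot, status, vision, ticket gives the robot as it stands. Calls block until the motion is done:
- bot.movep(position, orientation): joint-space move of the TCP to a pose.
- bot.servo_line(position, attitude=None, vel=0.15): straight line of the TCP; attitude=None keeps the orientation; vel is the mean speed in m/s.
- bot.move_joints(angles): joint-space move.
- bot.grip(opening, squeeze=None): finger opening in m; squeeze is the grip in N (None keeps the last); returns when the fingers have stopped.
- bot.wait(seconds).
- bot.inverse_kinematics(position, orientation): joint angles nearest the present ones, or None.
- status.read_state(): the state.
- vision.capture(name): name is "side" or "top" or "wrist"; returns a dict with "image" (420x560x3 uint8, red, green, blue), "K" (3x3 intrinsics, pixels), "k1" (the pictures are not rectified: a ray, as slopes to the right and down, at radius r is drawn at 1 + k1 r^2 times it, then the intrinsics apply), "view" (4x4, takes a point from world to camera coordinates). Camera axes: x right, y up, looking along -z (the intrinsics and any distortion apply to the point x, -y, -z); pixel columns grow to the right and rows downward; lengths in m; the calibration is good to about 2 mm. A picture is of the moment at which its call begins. There is no depth.
A pose or a line that the arm cannot do raises bot.PlanningError and nothing moves.
- ticket.finish_job(): hands the job in; it is judged then, once.
The state is a dict: "t": time; "joint_pos": joint angles; "joint_velocities": joint speeds; "effort": joint torques, N m; "position": TCP position; "ee_rot": TCP orientation; "contact_force": force on the tool from outside, world axes, zero at the start; "ft_torque": the same for the moment, N m; "grip_width": finger opening in m; "gripper_force": force on a finger pad.
Only numpy, scipy, OpenCV 4.12 (cv2) and the standard library are available. Lean on these libraries where they do the work, as an engineer would, in place of code of your own. Each camera call takes 0.05 s, during which the arm holds its last target. There are 200 camera calls.

## Working session

There is one attempt and no reset: what is moved stays moved. The work goes in short steps, each a Python script; the robot and the scene stay as the last script left them, time stands still between calls to the robot, and variables do not carry over. Pictures are saved under pics/ and viewed, at most 10 in all, crops included, and the job is handed in when it is done.

```bash
mkdir -p pics; ls
python3 - <<'E'
from workcell import bot,status,vision
import cv2,numpy as np
for n in("top","side"):
    c=vision.capture(n); cv2.imwrite(f"pics/{n}0.png",c["image"][:,:,::-1]); print(n,c["K"].tolist(),c["k1"],np.round(c["view"],3).tolist())
print(status.read_state(),bot.hold_point_z)
E
```

```text
pics
top [[490.49909021889164, 0.0, 285.43814051799075], [0.0, 490.49909021889164, 213.04541854715774], [0.0, 0.0, 1.0]] -0.11016604497021752 [[0.015, -1.0, 0.011, 0.043], [0.985, 0.016, 0.17, -0.542], [-0.17, 0.009, 0.985, -1.113], [0.0, 0.0, 0.0, 1.0]]
side [[412.9745934975219, 0.0, 282.2689258674659], [0.0, 412.9745934975219, 207.64419253334478], [0.0, 0.0, 1.0]] -0.059512277893561574 [[-0.848, -0.529, -0.013, 0.487], [0.303, -0.506, 0.808, -0.192], [-0.434, 0.681, 0.59, -0.959], [0.0, 0.0, 0.0, 1.0]]
{'t': 0.1, 'joint_pos': array([-1.46900731e+00,  2.87127467e-01,  1.57803883e+00, -1.59493038e-05,
        1.27860657e+00, -1.49982364e-01]), 'joint_velocities': array([-0.00178101, -0.00156503, -0.0026062 , -0.00133961, -0.00073469,
       -0.00021259]), 'effort': array([ 5.74995829e-04, -4.07297087e+01, -2.93700045e+01, -1.40719917e-04,
        3.37359008e-03,  1.00277896e-05]), 'position': array([ 0.16812422, -0.65304647,  0.20224752]), 'ee_rot': array([-3.11456917e+00, -3.94171327e-01, -5.84979452e-05]), 'contact_force': array([ 0.65342463, -0.18311956, -0.32639709]), 'ft_torque': array([ 0.03105817,  0.03786099, -0.04546851]), 'gripper_force': 0.0, 'grip_width': 0.08554587471577536} 0.0187
```

View pics/top0.png

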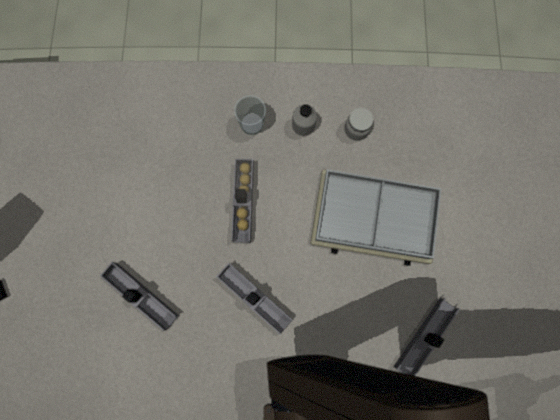

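View pics/side0.png

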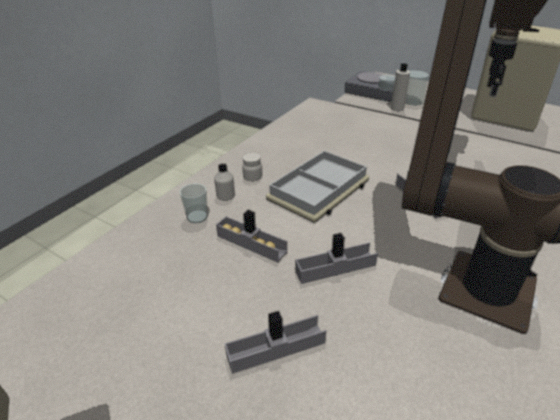

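Top view: the nugget-filled shaker is at about (243,200) with its grip at (241,196). The tray is at (377,217) with the rib at (378,215). The beaker (251,115), bottle (304,118) and jar (360,123) stand beyond. Zooming in to find the mouth end and the corners.

```bash
cat > h.py <<'E'
import numpy as np,cv2
from workcell import bot,status,vision
from scipy.spatial.transform import Rotation as R
from scipy.optimize import least_squares
def proj(c,P):
    P=np.atleast_2d(P); V=np.array(c["view"]); q=P@V[:3,:3].T+V[:3,3]
    s=np.c_[q[:,0],-q[:,1]]/-q[:,2:]; s=s*(1+c["k1"]*(s**2).sum(1,keepdims=True)); K=np.array(c["K"])
    return s@K[:2,:2].T+K[:2,2]
def at_z(c,uv,z):
    return np.array([*least_squares(lambda p:(proj(c,[p[0],p[1],z])-uv).ravel(),[.6,0]).x,z])
def tri(cs,uvs):
    return least_squares(lambda p:np.concatenate([(proj(c,p)-u).ravel() for c,u in zip(cs,uvs)]),[.6,0,.05])
def crop(im,x,y,w,h,s): return cv2.resize(im[y:y+h,x:x+w],None,fx=s,fy=s,interpolation=cv2.INTER_CUBIC)
E
python3 - <<'E'
import cv2,numpy as np
from h import crop
t=cv2.imread("pics/top0.png");s=cv2.imread("pics/side0.png")
a=crop(t,215,150,100,100,4);b=crop(t,305,160,140,110,20/7)[:300]
a2=crop(s,205,195,100,75,4); b2=crop(s,260,145,120,80,10/3)[:]
L=np.vstack([cv2.resize(a,(400,400)),np.zeros((0,400,3),np.uint8)])
out=np.zeros((600,800,3),np.uint8)
out[:300,:400]=a2; out[:b2.shape[0],400:]=b2[:, :400]
out[300:600,:300]=cv2.resize(a,(300,300)); out[300:600,400:800]=b[:300,:400]
cv2.imwrite("pics/z1.png",cv2.convertScaleAbs(out,alpha=1.4))
E
```

```text
(no output)
```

View pics/z1.png

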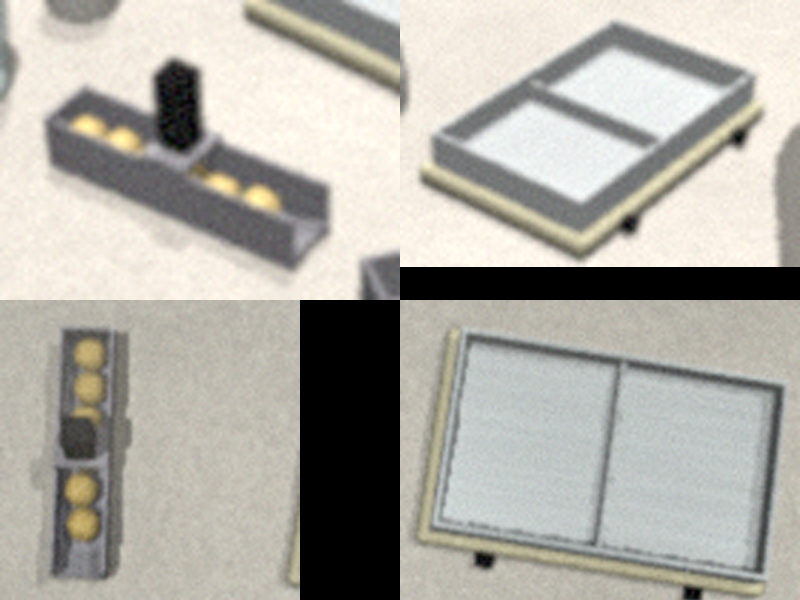

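The mouth points towards the robot (image bottom in the top view). The grip top in the side view is at about (249,212). I'll fit the poses from the corner pixels in both views, leaving z free.

```bash
cat > fit.py <<'E'
from h import *
def fit(ct,cs,T,S,x0,iz=True):
    def res(p):
        M=R.from_euler('z',p[3]).as_matrix()
        f=lambda A:np.array([a[:3] for a in A])@M.T+p[:3]
        return np.r_[(proj(ct,f(T))-[a[3:] for a in T]).ravel(),(proj(cs,f(S))-[a[3:] for a in S]).ravel()]
    r=least_squares(res,x0,loss='soft_l1'); return r.x,np.round(res(r.x).reshape(-1,2),1).tolist()
E
python3 - <<'E'
from fit import *
ct=vision.capture("top");cs=vision.capture("side")
h=.042
T=[(.1,.022,h,236,160),(.1,-.022,h,253.4,160),(-.1,.022,h,232.3,242),(-.1,-.022,h,251.8,242.7)]
s=lambda x,y,z,u,v:(x,y,z,205+u/4,195+v/4)
S=[s(.1,.022,h,48,118),s(.1,-.022,h,85,90),s(-.1,.022,h,296,222),s(-.1,-.022,h,328,183),s(-.1,.022,0,293,270),s(0,0,.107,178,67)]
print("shaker",*fit(ct,cs,T,S,[.68,.1,0,0]))
a,b,z=.085,.14,.054
T=[(a,b,z,327.75,171.5),(a,-b,z,439.4,189.4),(-a,-b,z,432,256.9),(-a,b,z,316.9,239.1)]
S=[(a,b,z,270.5,184.9),(a,-b,z,324.5,152.2),(-a,-b,z,366.2,167.2),(-a,b,z,314.6,207.1)]
print("tray",*fit(ct,cs,T,S,[.65,-.15,0,0]))
print("grip tri",tri([ct,cs],[[215+79/3,150+(438-300)/3],[249.5,211.75]]).x)
for n,ut,us in(("jar",(360,119),(252,158)),("bottle",(306,110),(222,167)),("beaker",(250,106),(193,190))):
    print(n,tri([ct,cs],[ut,us]).x)
print(status.read_state()["t"])
E
```

```text
shaker [ 0.57230981  0.15330029 -0.00402087 -0.00372966] [[-0.5, -0.5], [0.2, -0.2], [0.1, -0.6], [-0.7, -0.9], [-0.6, 0.0], [0.4, -1.4], [0.1, 0.2], [1.4, -0.0], [1.2, 0.5], [0.5, 0.8]]
tray [ 0.54300898 -0.17323255 -0.00948625 -0.14767599] [[-0.6, -1.3], [1.4, -0.3], [1.2, 1.4], [-0.4, 0.3], [-1.0, 1.3], [-0.6, -0.5], [0.6, 0.5], [0.1, 0.2]]
grip tri [0.5700434  0.15338407 0.10567249]
jar [ 0.76910048 -0.12542412  0.06971594]
bottle [0.77871677 0.00768176 0.0998603 ]
beaker [0.78607171 0.13802961 0.09126979]
0.2
```

```bash
cat >> h.py <<'E'
SH=np.array([.572,.153,0.]); SYAW=-.004
TR=np.array([.543,-.173,0.]); TYAW=-.148
def bayp(lx,ly,z): return TR+R.from_euler('z',TYAW).apply([lx,ly,0])+[0,0,z]
def pose(p,yaw,th,flip,ref="mouth"):
    """tool pose for shaker whose mouth lip (or origin) is at p, heading yaw, mouth tilted down th; tool y along shaker x"""
    Rs=R.from_euler('z',yaw)*R.from_euler('y',th)
    # tilt: +x end up => rotation about y by -th
    Rs=R.from_euler('z',yaw)*R.from_euler('y',-th) if False else Rs
    Rs=R.from_euler('z',yaw)*R.from_rotvec([0,-th,0])
    loc=np.array([.1,0,.066]) if ref=="mouth" else np.array([0,0,.077])
    loc=loc+[0,0,-bot.hold_point_z]
    ys=1 if not flip else -1
    z=np.array([0,0,-1.]);y=np.array([ys,0,0.]);x=np.cross(y,z)
    return np.array(p)+Rs.apply(loc),(Rs*R.from_matrix(np.c_[x,y,z])).as_rotvec()
E
python3 - <<'E'
import re
s=open("h.py").read()
s=s.replace("    Rs=R.from_euler('z',yaw)*R.from_euler('y',th)\n    # tilt: +x end up => rotation about y by -th\n    Rs=R.from_euler('z',yaw)*R.from_euler('y',-th) if False else Rs\n","")
open("h.py","w").write(s)
from h import *
for f in(0,1):
    print("grasp",f,np.round(bot.inverse_kinematics(*pose(SH,SYAW,0,f,"o")),2))
    for ly in(.069,-.069):
        for th in(0,20,30,40,50,60):
            for lx in (.02,):
                q=bot.inverse_kinematics(*pose(bayp(lx,ly,.075),TYAW,np.radians(th),f)); print(f,ly,th,None if q is None else np.round(q,2))
E
```

```text
grasp 0 [0.09 0.27 1.89 0.   0.99 0.09]
0 0.069 0 [-0.33  0.37  1.62 -0.    1.15 -0.18]
0 0.069 20 [-0.37  0.11  1.91  0.1   0.78 -0.28]
0 0.069 30 [-0.39 -0.01  2.05  0.21  0.6  -0.39]
0 0.069 40 [-0.42 -0.12  2.19  0.43  0.43 -0.61]
0 0.069 50 [-0.46 -0.21  2.33  0.93  0.3  -1.11]
0 0.069 60 [-0.5  -0.28  2.45  1.74  0.31 -1.93]
0 -0.069 0 [-0.52  0.41  1.57 -0.    1.16 -0.37]
0 -0.069 20 [-0.6   0.16  1.85  0.2   0.82 -0.56]
0 -0.069 30 [-0.64  0.05  1.99  0.39  0.67 -0.75]
0 -0.069 40 [-0.7  -0.05  2.13  0.69  0.56 -1.06]
0 -0.069 50 [-0.77 -0.13  2.26  1.12  0.52 -1.49]
0 -0.069 60 [-0.84 -0.18  2.38  1.55  0.59 -1.93]Traceback (most recent call last):
  File "<stdin>", line 7, in <module>
    return _wrapfunc(a, 'round', decimals=decimals, out=out)
    return _wrapit(obj, method, *args, **kwds)
    result = getattr(arr, method)(*args, **kwds)
TypeError: unsupported operand type(s) for *: 'NoneType' and 'float'
```

Run:
```python
from h import *
T=lambda:round(status.read_state()["t"],2)
p,r=pose(SH,SYAW,0,0,"o")
bot.movep(p+[0,0,.11],r); print(T())
c=vision.capture("wrist"); cv2.imwrite("pics/w1.png",c["image"][:,:,::-1])
# expected grip-top corners at z=.107
print(proj(c,[[SH[0]+a,SH[1]+b,.107] for a,b in((.012,.012),(.012,-.012),(-.012,-.012),(-.012,.012))]).round(0).tolist())
print(proj(c,[[SH[0]+a,SH[1]+b,.042] for a,b in((.1,.022),(.1,-.022),(-.1,-.022),(-.1,.022))]).round(0).tolist())
```

```text
3.36
[[290.0, 200.0], [290.0, 227.0], [262.0, 227.0], [261.0, 200.0]]
[[372.0, 173.0], [368.0, 213.0], [184.0, 214.0], [179.0, 174.0]]
```

View pics/w1.png

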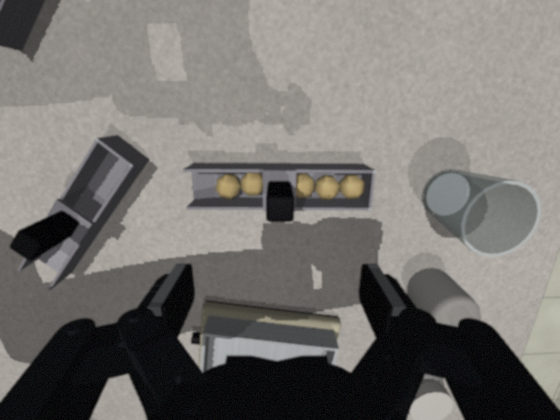

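The wrist view shows the shaker with its grip top at about (280,208) and its rim from x=187 to 373. That is about 2–4 mm further +x and +y than predicted, so I'll correct for it and grasp.

```bash
sed -i 's/^SH=.*/SH=np.array([.5745,.1555,0.])/' h.py
python3 - <<'E'
from h import *
def P(*n):
    s=status.read_state(); print(*n,round(s["t"],2),s["position"].round(4),s["contact_force"].round(2),s["ft_torque"].round(3),round(s["grip_width"],4),s["gripper_force"])
p,r=pose(SH,SYAW,0,0,"o")
bot.servo_line(p+[0,0,.003],r,vel=.12); P("down")
bot.grip(.02,60); P("grip")
bot.servo_line(p+[0,0,.09],r,vel=.12); P("up")
for n in("top","side"):
    c=vision.capture(n); cv2.imwrite(f"pics/{n}1.png",c["image"][:,:,::-1])
t=cv2.imread("pics/top1.png");s=cv2.imread("pics/side1.png")
cv2.imwrite("pics/z2.png",np.hstack([crop(t,180,120,130,195,3),crop(s,160,120,130,195,3)][:2])[:600,:800])
E
```

```text
Traceback (most recent call last):
NameError: name 'SYAW' is not defined. Did you mean: 'TYAW'?
```

```bash
sed -i 's/^SH=.*/SH=np.array([.5745,.1555,0.]); SYAW=-.004/' h.py
cat >> h.py <<'E'
def P(*n):
    s=status.read_state(); print(*n,round(s["t"],2),s["position"].round(4),s["contact_force"].round(2),s["ft_torque"].round(3),round(s["grip_width"],4),round(s["gripper_force"],1))
E
python3 - <<'E'
from h import *
p,r=pose(SH,SYAW,0,0,"o")
bot.servo_line(p+[0,0,.003],r,vel=.12); P("down")
bot.grip(.02,60); P("grip")
bot.servo_line(p+[0,0,.09],r,vel=.12); P("up")
for n in("top","side"):
    c=vision.capture(n); cv2.imwrite(f"pics/{n}1.png",c["image"][:,:,::-1])
t=cv2.imread("pics/top1.png");s=cv2.imread("pics/side1.png")
cv2.imwrite("pics/z2.png",np.hstack([crop(t,180,120,130,195,3),crop(s,160,120,130,195,3)][:2])[:600,:800])
E
```

```text
down 4.45 [0.5753 0.1556 0.0623] [-0.23  0.83  1.32] [ 0.011 -0.01  -0.05 ] 0.0853 0.0
grip 5.04 [0.5749 0.1555 0.0619] [-0.15 -0.71  2.49] [-0.035  0.071  0.033] 0.023 60.0
up 5.92 [0.5735 0.1554 0.1469] [-0.24  0.43 -4.09] [0.028 0.019 0.031] 0.0226 59.2
```

View pics/z2.png

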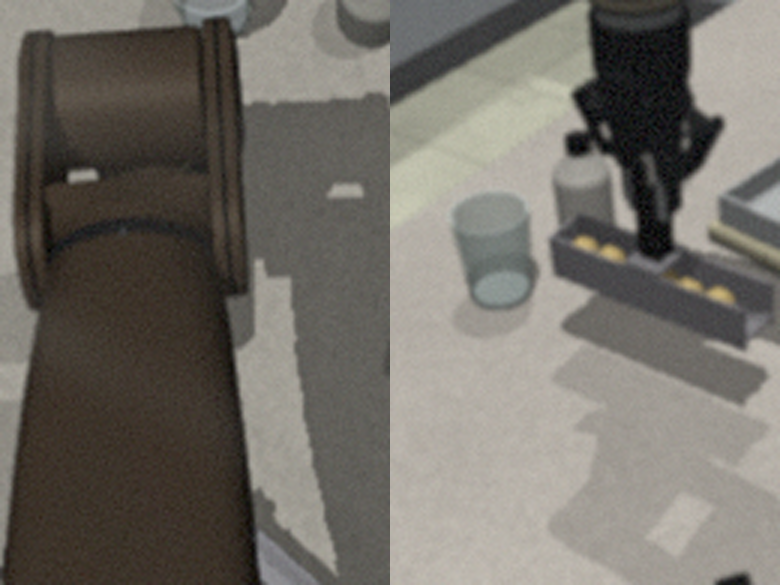

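The shaker is held level at mid-grip. Next I carry it over the left bay slightly mouth-down and tilt to 28°, counting yellow blobs in the side and wrist views.

```bash
cat >> h.py <<'E'
def go(lx,ly,z,deg,vel=.15,yaw=TYAW,line=True):
    q=pose(bayp(lx,ly,z),yaw,np.radians(deg),0)
    bot.servo_line(*q,vel=vel) if line else bot.movep(*q)
def blobs(name,save=None):
    c=vision.capture(name); im=c["image"][:,:,::-1].copy()
    if save: cv2.imwrite(f"pics/{save}.png",im)
    h=cv2.cvtColor(cv2.GaussianBlur(im,(3,3),0),cv2.COLOR_BGR2HSV)
    m=cv2.inRange(h,(12,90,70),(28,255,255))
    n,_,st,ce=cv2.connectedComponentsWithStats(m)
    return [(int(ce[i][0]),int(ce[i][1]),int(st[i][4])) for i in range(1,n) if st[i][4]>12]
E
python3 - <<'E'
from h import *
print(blobs("side"),blobs("wrist"))
go(0,.069,.15,12,line=False); P("over")
go(.02,.069,.075,28,vel=.12); P("tilt"); 
print(blobs("side","s2"),blobs("wrist","w2"),)
cv2.imwrite("pics/z3.png",np.hstack([crop(cv2.imread("pics/s2.png"),160,80,240,200,5/3),crop(cv2.imread("pics/w2.png"),80,80,400,333,1)]))
P()
E
```

```text
[(225, 200, 13), (233, 203, 16), (270, 217, 16)] [(217, 221, 1490), (347, 223, 1913)]
over 7.22 [ 0.6397 -0.1164  0.2161] [ 0.22 -0.02 -3.65] [0.057 0.237 0.022] 0.0227 59.2
tilt 7.81 [ 0.6386 -0.1163  0.1639] [ 0.72  0.69 -2.78] [ 0.09   0.521 -0.033] 0.0224 59.4
[(290, 159, 19), (301, 172, 27)] [(134, 217, 800), (207, 222, 2061), (313, 224, 535)]
7.91 [ 0.6402 -0.1174  0.1662] [-0.18  0.22 -3.09] [0.075 0.554 0.015] 0.0223 59.4
```

View pics/z3.png

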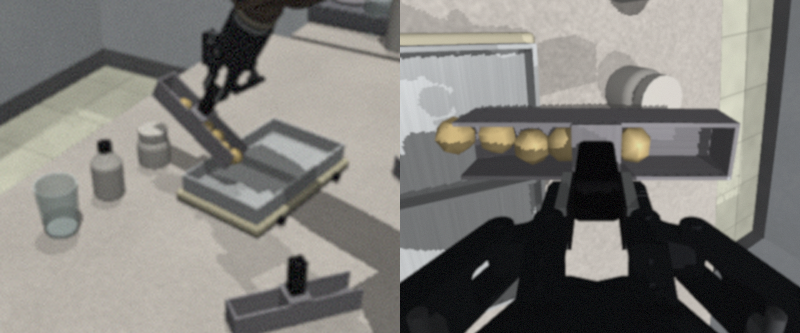

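Wrist view: four nuggets are in front of the bridge and the first is right at the lip (crop 455,135). They're rolling at 28°, so I level back now and look.

Run:
```python
from h import *
go(.02,.069,.075,14,vel=.2); P("back"); bot.wait(.3)
print(blobs("side","s3"),blobs("wrist","w3"))
cv2.imwrite("pics/z4.png",np.hstack([crop(cv2.imread("pics/s3.png"),230,110,150,125,8/3),crop(cv2.imread("pics/w3.png"),0,80,400,333,1)]))
P()
```

```text
back 8.3 [ 0.66   -0.1208  0.1466] [-0.25 -0.51 -3.83] [ 0.046  0.35  -0.042] 0.0225 59.4
[(299, 169, 22), (319, 195, 33)] [(70, 204, 779), (202, 225, 2496), (64, 243, 743)]
8.7 [ 0.6572 -0.1203  0.1454] [ 0.3   0.32 -3.23] [ 0.036  0.305 -0.032] 0.0226 59.4
```

View pics/z4.png

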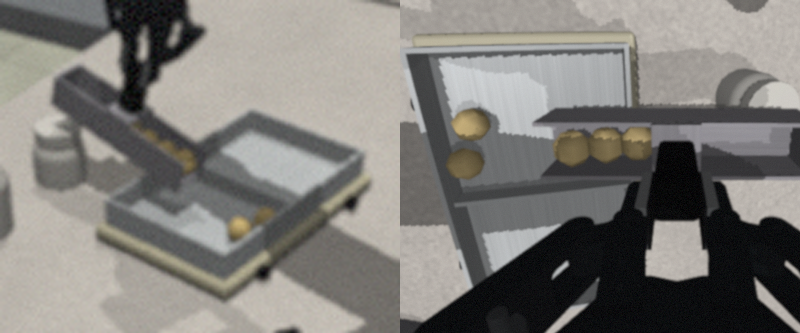

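Two nuggets lie in the left bay (crop 470,123 and 465,163). Three are visible in the channel and one is hidden under the bridge. A 2/4 split is within tolerance, and another partial pulse could overshoot, so I'll pour the remaining four into the right bay.

Run:
```python
from h import *
go(.03,.069,.11,10,vel=.12); P()
go(.035,-.075,.11,10,vel=.12); P()
go(.035,-.075,.07,22,vel=.12); P()
go(.035,-.075,.07,33,vel=.06); P(); bot.wait(.8)
print(blobs("side","s4"),blobs("wrist","w4"))
cv2.imwrite("pics/z5.png",np.hstack([crop(cv2.imread("pics/s4.png"),230,110,150,125,8/3),crop(cv2.imread("pics/w4.png"),0,80,400,333,1)]))
P()
```

```text
9.12 [ 0.6723 -0.1225  0.1743] [-0.08 -0.11 -3.95] [0.04  0.284 0.026] 0.0226 59.4
10.47 [ 0.656  -0.2648  0.1739] [ 0.71  0.43 -3.38] [0.04  0.241 0.025] 0.0229 59.4
10.84 [ 0.6392 -0.2619  0.1496] [ 0.17 -0.18 -2.95] [ 0.008  0.416 -0.003] 0.0225 59.5
11.34 [ 0.6253 -0.2616  0.1662] [ 0.24 -0.73 -2.45] [0.093 0.576 0.065] 0.0223 59.6
[(342, 168, 59), (350, 172, 16), (319, 195, 28)] [(60, 219, 950), (19, 245, 1112), (95, 266, 777)]
12.24 [ 0.624  -0.2609  0.1641] [ 0.13  0.26 -2.95] [0.055 0.655 0.032] 0.0224 59.6
```

View pics/z5.png

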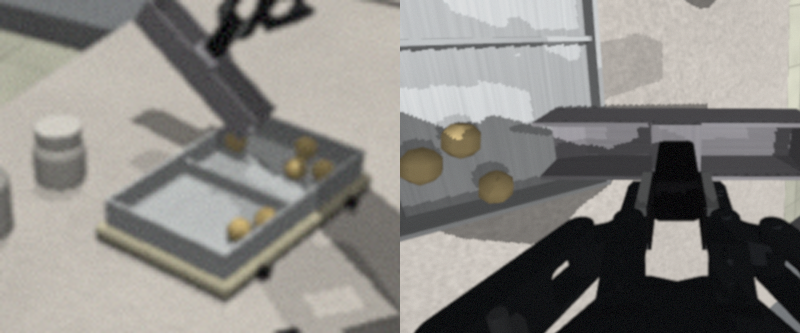

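The right bay shows four nuggets at (305,145), (295,168), (322,170) and (235,140), the last one behind the mouth. The left bay holds two and the shaker looks empty. I'll lift straight up, carry it back and set it down at its original spot.

Run:
```python
from h import *
go(.035,-.075,.15,33,vel=.12)
go(.0,-.075,.17,0,vel=.12); P()
p,r=pose(SH,SYAW,0,0,"o")
bot.movep(p+[-.02,0,.13],r); P()
bot.servo_line(p+[0,0,.02],r,vel=.12)
# stop at contact
z=.012
while z>-.004:
    bot.servo_line(p+[0,0,z],r,vel=.03)
    f=np.mean([status.read_state()["contact_force"][2] for _ in range(3)])
    if f>1.0 and z<.006: break
    z-=.002
P("placed",z)
```

```text
13.78 [ 0.6306 -0.2616  0.2157] [-0.9   1.   -3.76] [ 0.064  0.039 -0.06 ] 0.0226 59.5
15.35 [0.5552 0.1545 0.1887] [ 0.73 -0.91 -3.84] [ 0.011  0.028 -0.02 ] 0.0223 59.5
placed 0.002 18.1 [0.5746 0.1556 0.0619] [-4.66 -0.86  6.22] [-0.122  0.732 -0.051] 0.023 60.7
```

Run:
```python
from h import *
p,r=pose(SH,SYAW,0,0,"o")
bot.grip(.085); P("rel")
s=status.read_state(); bot.servo_line(s["position"]+[0,0,.15],vel=.15)
bot.move_joints([-1.469,.286,1.577,0,1.279,-.15]); P(); bot.wait(.5)
print(blobs("top","t6"),blobs("side","s6"))
cv2.imwrite("pics/z6.png",np.hstack([crop(cv2.imread("pics/t6.png"),215,85,235,190,1.7),crop(cv2.imread("pics/s6.png"),170,130,210,170,1.9)[:323]]))
```

```text
rel 18.73 [0.5745 0.1555 0.0602] [-0.11 -0.58  0.22] [0.013 0.032 0.026] 0.0849 0.0
23.04 [ 0.1691 -0.6531  0.2036] [-0.56 -0.95  0.81] [0.03  0.056 0.004] 0.0847 0.0
[(414, 193, 76), (427, 227, 83), (344, 231, 72), (407, 230, 76), (359, 238, 73), (412, 244, 73)] [(318, 162, 30), (342, 168, 69), (350, 172, 16), (328, 189, 13), (319, 195, 28)]
```

View pics/z6.png

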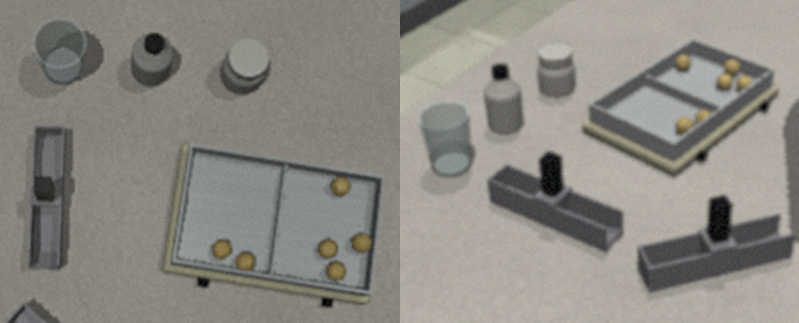

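The top view shows two nuggets in the left bay and four in the right, the shaker empty and flat, and the bystanders where they were.

```bash
python3 -c "
from workcell import ticket
print(ticket.finish_job())"
```

```text
the job is handed in; nothing more can be done
None
```

The job is handed in at about 24 s of the 61 s: all six nuggets are in the tray, two in the left bay and four in the right (within the allowed one more or less), and the empty shaker stands flat and released at its starting spot with the bottle, beaker and jar unmoved.

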